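Pour the gauge balls into the inspection dish

ROBOT

A 6-joint arm with a two-finger parallel gripper is mounted at the origin on the work surface. World frame = base frame: x ahead of the robot, y to its left, z up, the work surface at z = 0. Lengths are in m, angles in rad, forces in N, time in s.
With the tool pointing down it reaches from about 0.35 to 0.8 m from the base axis. Payload 7.3 kg.
Tool frame: the origin (TCP) lies on the centre line of the jaws, within the pads' length; the fingertips stand 19 mm ahead of it and the grasp point (between the pads) is the TCP (arm.tip_extent is the distance from the TCP to the fingertips, in m); z points along the fingers, y is the line along which they close (so a half turn about z gives the same grasp; the last joint's range is limited). The gripper opens to 85 mm and grips with 20 to 120 N. Pads are 22 mm wide; open, the fingers measure 114 mm over their backs; the gripper's body (76 mm by 85 mm) begins 54 mm behind the grasp point. The pads swing forward as they close: fully open they stand 13 mm farther back than shut.
Start: joints at [-1.394, 0.342, 1.524, -0, 1.275, -0.146], TCP at [0.167, -0.498, 0.25] pointing down, gripper open.
Joint ranges: [-2.53, 2.53], [-0.77, 2.02], [0.04, 2.7], [-1, 4.14], [0.28, 2.66], [-3.11, 3.11]. Speed limits (rad/s): [2.57, 2.57, 3.14, 3.14, 3.14, 3.14].

INTERFACE

Orientations are given as a unit quaternion [w, x, y, z].
In Python, from bench import arm, read_camera, job gives the robot as it stands.
- The arm moves only by the shell command python3 -m jog 'ROWS' [FORCE]. ROWS is JSON, a list of rows, each a list of 3 entries, a list of its own where there are three numbers: the turn, a rotation vector about the tool's x, y, z in degrees, then the shift along the tool's x, y, z in mm, then the finger opening in mm, from 0 to 85.4. In form: [[[wx, wy, wz], [dx, dy, dz], claw], ...]. A call has 1 to 10 rows; each row shifts and turns the commanded pose from where the row before left it, along the tool's axes as they then stand; what a row does not reach is not made up. A row lasts 1/8 s, in which the tool goes at most 62.5 mm and 10.7 degrees, less where a joint would pass 70% of its speed; a pose out of reach is approached as far as the arm can. A call is refused whole if a number of a shift passes 62.5 or a number of a turn 10.7, either way. A call with a gripper value outside its range is refused whole. The fingers move at their own pace and stop on an object; FORCE is the grip in N (left out, the last holds). Time passes only in rows, so rows that do not move let the fingers close. It gives the time, the measured TCP pose, the force, the opening and the grip force at its end, in the units of the state.
- arm.get_obs(): the state, without advancing time (a new reading comes with each control period).
- read_camera(name): name is "scene" or "top"; returns a dict with "color" (384x512x3 uint8, blue, green, red), "fx", "fy", "cx", "cy" (pixels), "camera_from_world" (4x4, takes a point from world to camera coordinates). Camera axes: x right, y down, z forward; pixel columns grow to the right and rows downward; lengths in m; the calibration is good to about 2 mm. A picture is of the moment at which its call begins. There is no depth.
- job.finish_job(): hands the job in; it is judged then, once.
The state is a dict: "clock": time; "joints": joint angles; "qvel": joint speeds; "joint_efforts": joint torques, N m; "tcp_pos": TCP position; "eef_rot": TCP orientation; "force": force on the tool from outside, world axes, zero at the start; "wrist_torque": the same for the moment, N m; "gripper_width": opening from 0.0 (shut) to 1.0 (fully open); "finger_force": force on a finger pad.
Only numpy, scipy, OpenCV 4.12 (cv2) and the standard library are available. Lean on these libraries where they do the work, as an engineer would, in place of code of your own. Each camera call takes 0.05 s, during which the arm holds its last target. There are 200 camera calls.

TASK

On the gauging bench, pick up the flat-sided steel jug that holds the two white ceramic gauge balls, turn it level until its spout faces the round dish, and only then tilt it, from just above the dish, so that both balls roll out over the spout into the dish. Then stand the jug upright on the bench again and let go.

Things in the scene. Friction and masses are not known exactly. Their poses are not given: they have to be found in the camera images.
- jug_center (a point): Steel jug holding the balls, about 280 g, 60 mm high: flat sides 50 mm apart outside and 47 mm long (grip across them from above, level with this point), open spout at one end, loop handle at the other (not the round mug). Point: midway between the sides, 30 mm above its underside. x along the spout (lip 66 mm ahead at the point's height; handle ends 70 mm behind), y across the flat sides, z up.
- dish: The round grey plastic dish standing loose on the bench, 450 g: 132 mm across the rim, 120 mm across the foot, 35 mm high, wall 4 mm, inner floor 5 mm above the bench; the square tray is not it. The origin is the centre of its underside, z up.
- ball_a_center (a point): One of two loose white ceramic gauge balls in the jug, 16 mm across, 13 g; the point is its centre. The jug's floor is flat (4 mm thick); the spout's bottom rises from it to the lip at 31 degrees, 34 mm wide inside at the lip, so the balls stay in until the jug is tilted spout-down beyond 31 degrees; 50 degrees empties it. Its other walls are upright, 60 mm high.
- ball_b_center (a point): The other ceramic gauge ball, the same; the point is its centre.
Not all that is in view belongs to the job. What is shaped like the dish but pink, turquoise or yellow is not meant.

How it is judged:
By the outcome, as a careful person would: the job done as asked, in the order asked, and still so for the second after the job is handed in, with the robot touching nothing.
It also fails if it takes over 54 s, if anything falls off the work surface, if the arm or the gripper's body presses on something with over 40 N, if the wrist force passes 120 N, or if a joint passes its speed limit or range.

## Working session

There is one attempt and no reset: what is moved stays moved. The work goes in short steps, Python scripts to look and compute and a shell command to move; the robot and the scene stay as the last step left them, time stands still between calls to the robot, and variables do not carry over. Pictures are saved under pics/ and viewed, at most 10 in all, crops included, and the job is handed in when it is done.

```bash
mkdir -p pics
cat > h.py <<'E'
import numpy as np,cv2
from bench import arm,read_camera,job
def ray(c,u,v,z):
    T=np.array(c["camera_from_world"]);R=T[:3,:3];o=-R.T@T[:3,3]
    d=R.T@np.array([(u-c["cx"])/c["fx"],(v-c["cy"])/c["fy"],1]);return o+d*(z-o[2])/d[2]
def proj(c,p):
    T=np.array(c["camera_from_world"]);q=T[:3,:3]@np.array(p)+T[:3,3]
    return c["fx"]*q[0]/q[2]+c["cx"],c["fy"]*q[1]/q[2]+c["cy"]
E
python3 - <<'E'
from h import *
for n in("scene","top"):
    c=read_camera(n);cv2.imwrite(f"pics/{n}0.png",c["color"])
    T=np.array(c["camera_from_world"]);print(n,c["fx"],c["fy"],c["cx"],c["cy"],(-T[:3,:3].T@T[:3,3]).round(3),T[:3,:3].round(2).tolist())
o=arm.get_obs();print(o)
E
```

```text
scene 395.0852511818895 395.0852511818895 260.6967273739866 192.57014989597926 [1.092 0.17  0.664] [[-0.28, 0.96, -0.01], [0.72, 0.2, -0.66], [-0.63, -0.19, -0.75]]
top 430.96127382229577 430.96127382229577 250.06685666389205 198.1869825450618 [0.386 0.021 0.975] [[-0.0, -1.0, -0.0], [-0.98, 0.0, -0.17], [0.17, 0.0, -0.98]]
{'clock': 0.1, 'joints': array([-1.39399973e+00,  3.42687995e-01,  1.52491455e+00,  4.72810631e-06,
        1.27542976e+00, -1.45989471e-01]), 'qvel': array([ 1.10785393e-04, -3.88019967e-03, -2.15431203e-03,  1.41348570e-04,
       -1.52523018e-03, -5.96099845e-05]), 'joint_efforts': array([ 2.35785687e-03, -4.34445119e+01, -2.46492577e+01, -1.21549247e-04,
        4.62925484e-03,  2.73108277e-06]), 'tcp_pos': array([ 0.16650319, -0.49754331,  0.24967973]), 'eef_rot': array([-7.19775691e-04,  9.87004245e-01,  1.60692570e-01, -8.82653566e-06]), 'force': array([0.27073106, 1.06874736, 0.41024468]), 'wrist_torque': array([ 0.00362321,  0.05970353, -0.05430164]), 'finger_force': 0.0, 'gripper_width': 1.0038700064896597}
```

View pics/scene0.png

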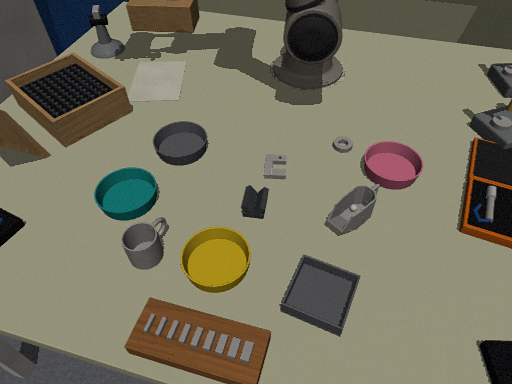

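View pics/top0.png

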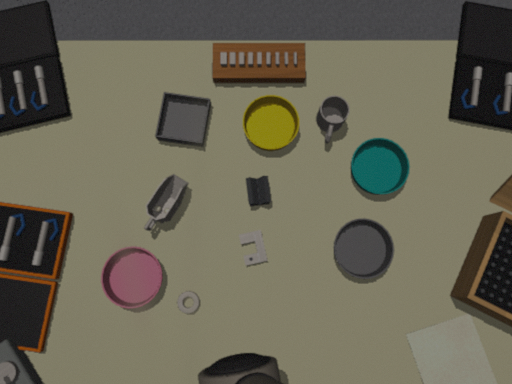

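Scene view: the jug is at (355,208) with a white ball in it, the grey round dish at (181,143). In the top view they are at (167,200) and (363,248).
Could be confused (top pixels): for the jug, the mug at (333,113). For the dish, pink (132,277), turquoise (380,166), yellow (271,124) and the square tray (184,119). I choose the jug at (167,200) and the dish at (363,248), and check both in one crop.

Run:
```python
from h import *
c=read_camera("top");s=read_camera("scene");im=c["color"]
a=cv2.resize(im[165:240,130:205],(400,400),interpolation=2);b=cv2.resize(s["color"][175:240,322:387],(400,400),interpolation=2)
cv2.imwrite("pics/crop1.png",np.hstack([a,b]))
# dish rim: outer dark contour
roi=im[205:290,320:405].astype(int);m=(roi.max(2)<105).astype(np.uint8)
m=cv2.morphologyEx(m,cv2.MORPH_OPEN,np.ones((3,3)))
k=max(cv2.findContours(m,0,2)[0],key=cv2.contourArea);e=cv2.fitEllipse(cv2.convexHull(k));print("dish ell",e[0][0]+320,e[0][1]+205,e[1])
for z in(0,.02,.035):print(z,ray(c,e[0][0]+320,e[0][1]+205,z).round(3))
p=proj(c,[*ray(c,e[0][0]+320,e[0][1]+205,.035)[:2]+[0,.066],.035]);print(p)
```

```text
dish ell 362.90782165527344 250.57093811035156 (60.82063293457031, 65.52276611328125)
0 [ 0.439 -0.232  0.   ]
0.02 [ 0.438 -0.227  0.02 ]
0.035 [ 0.437 -0.223  0.035]
(np.float64(332.47207392251005), np.float64(250.62153504246524))
```

View pics/crop1.png

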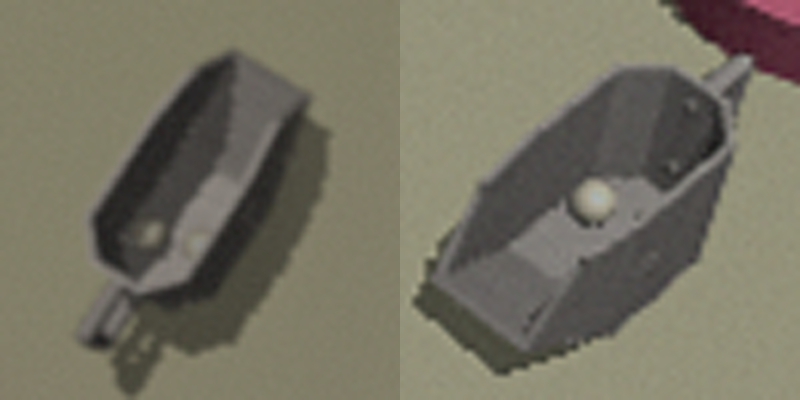

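The crop shows the flat-sided jug with two balls at the handle end. The spout lip runs from (174,174) to (188,183) in the top view, and from (328,220) to (342,231) in the scene view.

Run:
```python
from h import *
c=read_camera("top");s=read_camera("scene")
tp=lambda x,y:(130+x/5.333,165+y/5.333); sp=lambda x,y:(322+(x-400)/6.154,175+y/6.154)
for n,cam,f,a,b in(("top",c,tp,(235,50),(308,98)),("sc",s,sp,(438,280),(525,348))):
    P=ray(cam,*f(*a),.03);Q=ray(cam,*f(*b),.03);print(n,P.round(3),Q.round(3),"mid",((P+Q)/2).round(3),"yaw?",np.degrees(np.arctan2(*(Q-P)[:2]*[1,1]))) 
# side lengths: rim edges z=.06 top
for n,cam,f,pts in(("top",c,tp,[(235,50),(308,98),(95,215),(210,265),(137,290),(95,260),(85,335),(110,345)]),("sc",s,sp,[(480,188),(615,68),(730,150),(670,70),(745,60)])):
  for p in pts: print(n,p,ray(cam,*f(*p),.06).round(3))
# dish in scene: rim
im=s["color"][110:175,140:222].astype(int);m=(im.max(2)<105).astype(np.uint8)
k=max(cv2.findContours(m,0,2)[0],key=cv2.contourArea);k=k.reshape(-1,2)+[140,110]
print("sc box",k.min(0),k.max(0));im=c["color"][205:290,320:405].astype(int);m=(im.max(2)<105).astype(np.uint8)
k2=max(cv2.findContours(m,0,2)[0],key=cv2.contourArea).reshape(-1,2)+[320,205];print("top box",k2.min(0),k2.max(0))
for x,y in((.437,-.223),(.43,-.223),(.445,-.223)):
  for cam,n in((s,"s"),(c,"t")):
    q=np.array([proj(cam,[x+.066*np.cos(t),y+.066*np.sin(t),.035]) for t in np.linspace(0,6.28,90)]);print(x,y,n,q.min(0).round(1),q.max(0).round(1))
```

```text
top [0.608 0.192 0.03 ] [0.587 0.161 0.03 ] mid [0.598 0.176 0.03 ] yaw? -146.45326570161586
sc [0.59  0.162 0.03 ] [0.61  0.194 0.03 ] mid [0.6   0.178 0.03 ] yaw? 31.987575950597357
top (235, 50) [0.601 0.187 0.06 ]
top (308, 98) [0.581 0.156 0.06 ]
top (95, 215) [0.533 0.241 0.06 ]
top (210, 265) [0.513 0.194 0.06 ]
top (137, 290) [0.502 0.223 0.06 ]
top (95, 260) [0.515 0.24  0.06 ]
top (85, 335) [0.484 0.243 0.06 ]
top (110, 345) [0.48  0.233 0.06 ]
sc (480, 188) [0.573 0.169 0.06 ]
sc (615, 68) [0.509 0.205 0.06 ]
sc (730, 150) [0.535 0.245 0.06 ]
sc (670, 70) [0.505 0.223 0.06 ]
sc (745, 60) [0.494 0.246 0.06 ]
sc box [153 121] [208 165]
top box [333 218] [393 283]
0.437 -0.223 s [154.1 119.8] [208.8 155.5]
0.437 -0.223 t [332.3 220.2] [393.2 281.4]
0.43 -0.223 s [155.4 118.1] [209.9 153.5]
0.43 -0.223 t [332.4 223.4] [393.4 284.8]
0.445 -0.223 s [152.6 121.7] [207.7 157.8]
0.445 -0.223 t [332.2 216.6] [393.  277.7]
```

```bash
cat >> h.py <<'E'
from scipy.spatial.transform import Rotation as Ro
def st():
    o=arm.get_obs();q=o["eef_rot"];R=Ro.from_quat([*q[1:],q[0]]).as_matrix()
    print("t",round(o["clock"],2),"tcp",o["tcp_pos"].round(4),"j",np.degrees(o["joints"]).round(1),"F",o["force"].round(1),"w",round(o["gripper_width"]*85.4,1),"ff",round(o["finger_force"],1),"zaxis",R[:,2].round(3))
    return o["tcp_pos"],R
def go(xyz,head):
    "remaining tool-axis turn about z (deg) and shift (mm) if shift is done first, tool down"
    p,R=st();h=np.degrees(np.arctan2(R[1,0],R[0,0]))
    print("turn z",round((h-head+180)%360-180,1),"shift",(R.T@(np.array(xyz)-p)*1000).round(1))
E
python3 -m jog '[[[0,0,0],[36,-35,0],85],[[0,0,0],[36,-35,0],85],[[0,0,0],[36,-35,0],85],[[0,0,0],[36,-35,0],85],[[0,0,0],[36,-35,0],85],[[0,0,0],[36,-35,0],85],[[0,0,0],[36,-35,0],85],[[0,0,0],[36,-35,0],85],[[0,0,0],[36,-35,0],85],[[0,0,0],[36,-35,0],85]]'
python3 -m jog '[[[0,0,0],[36,-35,0],85],[[0,0,0],[36,-35,0],85],[[0,0,0],[36,-35,0],85],[[0,0,0],[36,-35,0],85],[[0,0,0],[36,-35,0],85],[[0,0,-10],[0,0,0],85],[[0,0,-10],[0,0,0],85],[[0,0,-10],[0,0,0],85],[[0,0,-10],[0,0,0],85],[[0,0,-10],[0,0,0],85]]'
python3 -m jog '[[[0,0,-10],[0,0,0],85],[[0,0,-10],[0,0,0],85],[[0,0,-10],[0,0,0],85],[[0,0,-10],[0,0,0],85],[[0,0,-10],[0,0,0],85],[[0,0,-10],[0,0,0],85],[[0,0,-10],[0,0,0],85],[[0,0,-10],[0,0,0],85],[[0,0,0],[0,0,0],85]]'
python3 -c "
from h import *
go([.5425,.211,.12],149)"
```

```text
clock: 1.55
tcp_pos: [0.3975, -0.0502, 0.2505]
eef_rot: [0.0, 0.987, 0.161, 0.0]
force: [0.1, -0.5, 0.4]
gripper_width: 0.999
finger_force: 0.0
clock: 2.8
tcp_pos: [0.5121, 0.1713, 0.2502]
eef_rot: [-0.0, 0.825, 0.565, -0.0]
force: [0.8, 0.1, 0.6]
gripper_width: 0.997
finger_force: 0.0
clock: 3.92
tcp_pos: [0.5121, 0.1713, 0.2502]
eef_rot: [-0.0, 0.272, 0.962, -0.0]
force: [-0.1, 0.9, -0.3]
gripper_width: 0.998
finger_force: 0.0
t 3.92 tcp [0.5121 0.1713 0.2502] j [ 10.4  21.2  85.   -0.   73.9 -48. ] F [-0.1  0.9 -0.3] w 85.2 ff 0.0 zaxis [-0. -0. -1.]
turn z -0.6 shift [ -5.1  49.8 130.2]
```

```bash
python3 -m jog '[[[0,0,-0.6],[-3,25,10],85],[[0,0,0],[-2,25,20],85],[[0,0,0],[0,0,40],85],[[0,0,0],[0,0,40],85],[[0,0,0],[0,0,20],85],[[0,0,0],[0,0,0],85]]'
python3 - <<'E'
from h import *
go([.5425,.211,.03],149)
s=read_camera("scene");c=read_camera("top")
a=cv2.resize(s["color"][150:250,310:410],(400,400),interpolation=2);b=cv2.resize(c["color"][150:250,115:215],(400,400),interpolation=2)
cv2.imwrite("pics/near.png",np.hstack([a,b]))
E
```

```text
clock: 4.68
tcp_pos: [0.5414, 0.2112, 0.1187]
eef_rot: [-0.002, 0.268, 0.963, -0.001]
force: [0.1, -0.7, 0.4]
gripper_width: 0.996
finger_force: 0.0
t 4.67 tcp [0.5414 0.2112 0.1187] j [ 13.8  32.9  87.9  -0.   59.4 -45.2] F [ 0.1 -0.7  0.4] w 85.0 ff 0.0 zaxis [-0.004 -0.001 -1.   ]
turn z -0.1 shift [-1.3  0.6 88.7]
```

View pics/near.png

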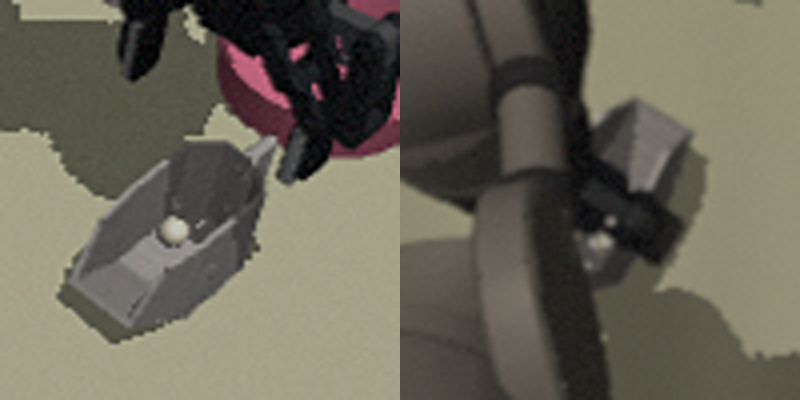

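The fingertips straddle the jug across its flat sides: scene pixels (344,165) and (383,191), jug centre at about (355,205). Descend and grip.

```bash
python3 -m jog '[[[0,0,0],[-1,0,20],85],[[0,0,0],[0,0,25],85],[[0,0,0],[0,0,25],85],[[0,0,0],[0,0,18],85],[[0,0,0],[0,0,0],85],[[0,0,0],[0,0,0],70],[[0,0,0],[0,0,0],60],[[0,0,0],[0,0,0],55],[[0,0,0],[0,0,0],50],[[0,0,0],[0,0,0],45]]' 60
python3 -m jog '[[[0,0,0],[0,0,0],40],[[0,0,0],[0,0,0],40],[[0,0,0],[0,0,0],40],[[0,0,0],[0,0,0],40]]' 60
python3 -c "
from h import *
st()"
```

```text
clock: 6.02
tcp_pos: [0.5434, 0.2108, 0.0334]
eef_rot: [0.0, 0.266, 0.964, 0.0]
force: [-1.7, -0.7, 6.9]
gripper_width: 0.577
finger_force: 61.3
clock: 6.52
tcp_pos: [0.5434, 0.2108, 0.0334]
eef_rot: [0.0, 0.266, 0.964, 0.0]
force: [-2.0, -1.8, 7.3]
gripper_width: 0.573
finger_force: 61.3
t 6.53 tcp [0.5434 0.2108 0.0334] j [ 13.7  39.6  91.6  -0.   48.7 -45.4] F [-2.  -1.8  7.3] w 48.9 ff 61.3 zaxis [ 0.001 -0.    -1.   ]
```

```bash
python3 -m jog '[[[0,0,0],[0,0,-5],40],[[0,0,0],[0,0,-15],40],[[0,0,0],[0,0,-20],40],[[0,0,0],[0,0,-20],40],[[0,0,0],[0,0,-20],40],[[0,0,0],[0,0,-20],40],[[0,0,0],[0,0,-15],40],[[0,0,0],[0,0,-7],40],[[0,0,0],[0,0,0],40]]'
python3 - <<'E'
from h import *
go([.382,-.193,.155],153)
s=read_camera("scene")
cv2.imwrite("pics/lift.png",cv2.resize(s["color"][100:260,300:460],(480,480),interpolation=2))
E
```

```text
clock: 7.65
tcp_pos: [0.5432, 0.211, 0.1545]
eef_rot: [0.0, 0.266, 0.964, 0.0]
force: [0.1, 0.4, -3.8]
gripper_width: 0.574
finger_force: 63.1
t 7.65 tcp [0.5432 0.211  0.1545] j [ 13.7  30.6  85.6  -0.   63.7 -45.4] F [ 0.1  0.4 -3.8] w 49.1 ff 63.1 zaxis [ 0.  0. -1.]
turn z -3.9 shift [ -69.2 -429.4   -0.6]
```

View pics/lift.png

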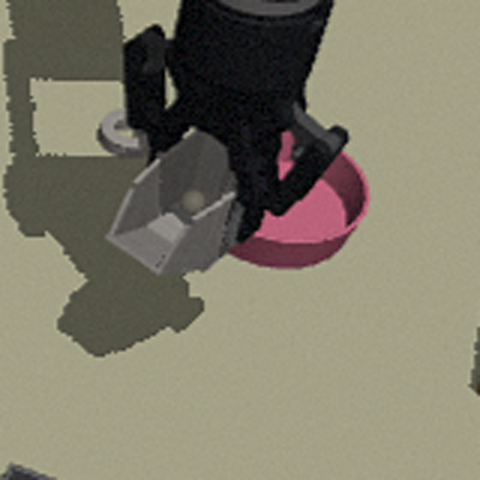

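The jug is held level between the fingers (crop (190,205), ball inside at (192,202)). Carry it to behind the dish, with the spout pointing at the dish.

```bash
python3 -m jog '[[[0,0,0],[-2,-12,0],40],[[0,0,0],[-3.5,-22,0],40],[[0,0,0],[-5,-30,0],40],[[0,0,0],[-5,-30,0],40],[[0,0,0],[-5,-30,0],40],[[0,0,0],[-5,-30,0],40],[[0,0,0],[-5,-30,0],40],[[0,0,0],[-5,-30,0],40],[[0,0,0],[-5,-30,0],40],[[0,0,0],[-5,-30,0],40]]'
python3 -m jog '[[[0,0,0],[-5,-30,0],40],[[0,0,0],[-5,-30,0],40],[[0,0,0],[-5,-30,0],40],[[0,0,0],[-4,-30,0],40],[[0,0,0],[-3,-22,0],40],[[0,0,0],[-2,-13,0],40],[[0,0,-2],[0,0,0],40],[[0,0,-2],[0,0,0],40],[[0,0,0],[0,0,0],40],[[0,0,0],[0,0,0],40]]'
python3 - <<'E'
from h import *
go([.382,-.193,.108],153)
s=read_camera("scene");c=read_camera("top")
a=cv2.resize(s["color"][70:200,110:240],(400,400),interpolation=2);b=cv2.resize(c["color"][180:310,290:420],(400,400),interpolation=2)
cv2.imwrite("pics/pre.png",np.hstack([a,b]))
E
```

```text
clock: 8.95
tcp_pos: [0.4402, -0.0487, 0.1539]
eef_rot: [-0.0, 0.267, 0.964, -0.0]
force: [-0.2, -0.4, -3.6]
gripper_width: 0.58
finger_force: 63.0
clock: 10.2
tcp_pos: [0.3826, -0.1924, 0.1543]
eef_rot: [0.0, 0.232, 0.973, -0.0]
force: [-0.8, -0.1, -3.4]
gripper_width: 0.578
finger_force: 63.2
t 10.2 tcp [ 0.3826 -0.1924  0.1543] j [ -37.    16.2  109.7   -0.    54.1 -100.1] F [-0.8 -0.1 -3.4] w 49.3 ff 63.2 zaxis [ 0. -0. -1.]
turn z 0.1 shift [ 0.3 -0.9 46.3]
```

View pics/pre.png

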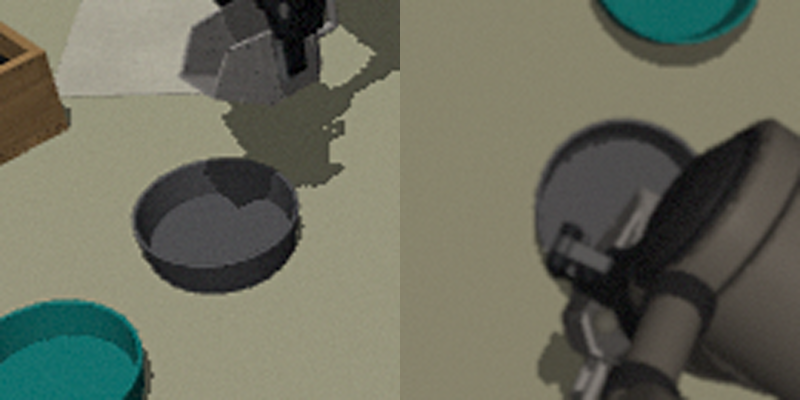

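The jug is above the near edge of the dish, which is undisturbed at scene (180,140), with the spout pointing over it. Lower it and tilt to 28°, still below the spill angle.

```bash
python3 -m jog '[[[0,0,0],[0,0,12],40],[[0,0,0],[0,0,20],40],[[0,0,0],[0,-1,12],40],[[0,0,0],[0,0,0],40],[[0,3,0],[0,0,0],40],[[0,5,0],[0,0,0],40],[[0,5,0],[0,0,0],40],[[0,5,0],[0,0,0],40],[[0,5,0],[0,0,0],40],[[0,5,0],[0,0,0],40]]'
python3 - <<'E'
from h import *
p,R=st()
l=p+R@np.array([-.066,0,.003]);print("lip",l.round(3),"tilt",np.degrees(np.arcsin(R[2,0])))
s=read_camera("scene");c=read_camera("top")
a=cv2.resize(s["color"][70:200,110:240],(400,400),interpolation=2);b=cv2.resize(c["color"][180:310,290:420],(400,400),interpolation=2)
cv2.imwrite("pics/t28.png",np.hstack([a,b]))
E
```

```text
clock: 11.55
tcp_pos: [0.3828, -0.1942, 0.1108]
eef_rot: [-0.235, 0.226, 0.944, 0.056]
force: [1.1, -0.2, -2.7]
gripper_width: 0.576
finger_force: 63.2
t 11.55 tcp [ 0.3828 -0.1942  0.1108] j [-34.6  34.8  92.6  -3.7  80.4 -96.2] F [ 1.1 -0.2 -2.7] w 49.2 ff 63.2 zaxis [-0.419  0.212 -0.883]
lip [ 0.433 -0.22   0.077] tilt 28.011547211331518
```

View pics/t28.png

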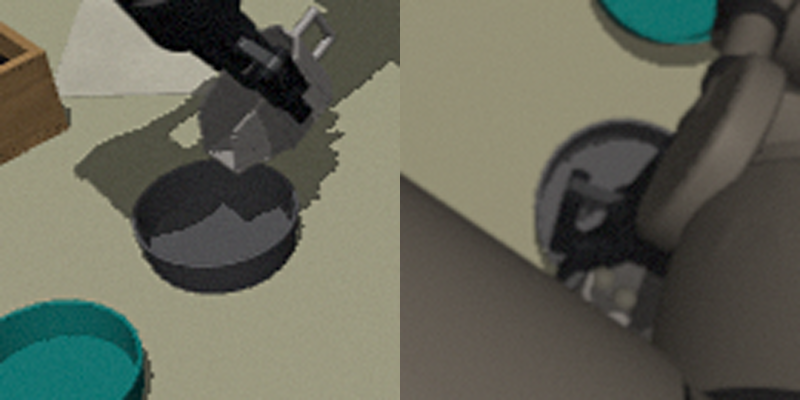

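Lip is at scene (186,124), over the dish interior, with the balls still inside. Now pour.

```bash
python3 -m jog '[[[0,3,0],[0,0,0],40],[[0,3,0],[0,0,0],40],[[0,3,0],[0,0,0],40],[[0,3,0],[0,0,0],40],[[0,3,0],[0,0,0],40],[[0,3,0],[0,0,0],40],[[0,3,0],[0,0,0],40],[[0,3,0],[0,0,0],40],[[0,3,0],[0,0,0],40],[[0,0,0],[0,0,0],40]]'
python3 -m jog '[[[0,0,0],[0,0,0],40],[[0,0,0],[0,0,0],40],[[0,0,0],[0,0,0],40],[[0,0,0],[0,0,0],40],[[0,0,0],[0,0,0],40],[[0,0,0],[0,0,0],40]]'
python3 - <<'E'
from h import *
p,R=st()
l=p+R@np.array([-.066,0,.003]);print("lip",l.round(3),"tilt",np.degrees(np.arcsin(R[2,0])))
s=read_camera("scene");c=read_camera("top")
a=cv2.resize(s["color"][70:200,110:240],(400,400),interpolation=2);b=cv2.resize(c["color"][180:310,290:420],(400,400),interpolation=2)
cv2.imwrite("pics/t55.png",np.hstack([a,b]))
E
```

```text
clock: 12.9
tcp_pos: [0.3822, -0.1939, 0.1097]
eef_rot: [-0.448, 0.206, 0.863, 0.107]
force: [0.2, -0.0, -3.3]
gripper_width: 0.581
finger_force: 63.2
clock: 13.65
tcp_pos: [0.382, -0.1937, 0.1103]
eef_rot: [-0.449, 0.206, 0.863, 0.107]
force: [-0.0, 0.3, -2.9]
gripper_width: 0.575
finger_force: 63.2
t 13.65 tcp [ 0.382  -0.1937  0.1103] j [-33.4  50.5  76.6  -5.6 107.7 -95.5] F [-0.   0.3 -2.9] w 49.1 ff 63.2 zaxis [-0.73   0.371 -0.574]
lip [ 0.414 -0.21   0.054] tilt 54.99784290226308
```

View pics/t55.png

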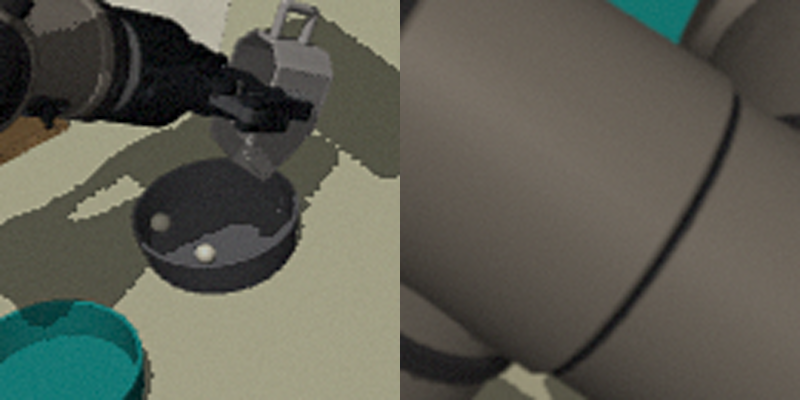

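Both balls are in the dish, at crop (160,222) and (205,253). Turn the jug upright, lift it and carry it back to its old, free spot.

```bash
python3 -m jog '[[[0,-4,0],[0,0,0],40],[[0,-7,0],[0,0,0],40],[[0,-7,0],[0,0,0],40],[[0,-7,0],[0,0,0],40],[[0,-7,0],[0,0,0],40],[[0,-7,0],[0,0,0],40],[[0,-7,0],[0,0,0],40],[[0,-6,0],[0,0,0],40],[[0,-3,0],[0,0,0],40],[[0,0,0],[0,0,-15],40]]'
python3 -m jog '[[[0,0,2],[0,0,-20],40],[[0,0,2],[0,0,-9],40],[[0,0,0],[0,0,0],40],[[0,0,0],[0,0,0],40]]'
python3 -c "
from h import *
go([.5432,.211,.154],149)"
```

```text
clock: 15.0
tcp_pos: [0.3801, -0.1924, 0.1249]
eef_rot: [-0.002, 0.233, 0.973, 0.001]
force: [0.1, -0.3, -2.9]
gripper_width: 0.584
finger_force: 63.1
clock: 15.5
tcp_pos: [0.3815, -0.1934, 0.1537]
eef_rot: [-0.001, 0.266, 0.964, 0.0]
force: [0.3, 1.1, -3.3]
gripper_width: 0.58
finger_force: 63.3
t 15.5 tcp [ 0.3815 -0.1934  0.1537] j [-37.2  16.2 109.8  -0.   54.1 -96.3] F [ 0.3  1.1 -3.3] w 49.5 ff 63.3 zaxis [-0.001  0.001 -1.   ]
turn z 0.1 shift [ 6.88e+01  4.30e+02 -2.00e-01]
```

```bash
python3 -m jog '[[[0,0,0],[2,12,0],40],[[0,0,0],[3.5,22,0],40],[[0,0,0],[5,30,0],40],[[0,0,0],[5,30,0],40],[[0,0,0],[5,30,0],40],[[0,0,0],[5,30,0],40],[[0,0,0],[5,30,0],40],[[0,0,0],[5,30,0],40],[[0,0,0],[5,30,0],40],[[0,0,0],[5,30,0],40]]'
python3 -m jog '[[[0,0,0],[5,30,0],40],[[0,0,0],[5,30,0],40],[[0,0,0],[5,30,0],40],[[0,0,0],[4,30,0],40],[[0,0,0],[3,22,0],40],[[0,0,0],[2,13,0],40],[[0,0,0],[0,0,0],40],[[0,0,0],[0,0,20],40],[[0,0,0],[0,0,30],40],[[0,0,0],[0,0,30],40]]'
python3 -m jog '[[[0,0,0],[0,0,20],40],[[0,0,0],[0,0,10],40],[[0,0,0],[0,0,0],40],[[0,0,0],[0,0,0],40]]'
python3 -c "
from h import *
go([.5432,.211,.0334],149)"
```

```text
clock: 16.75
tcp_pos: [0.4835, 0.0665, 0.1537]
eef_rot: [-0.001, 0.266, 0.964, -0.0]
force: [0.4, -1.4, -2.4]
gripper_width: 0.58
finger_force: 63.2
clock: 18.0
tcp_pos: [0.5424, 0.2091, 0.0736]
eef_rot: [0.0, 0.267, 0.964, -0.0]
force: [0.3, -0.8, -3.4]
gripper_width: 0.58
finger_force: 63.3
clock: 18.5
tcp_pos: [0.5433, 0.21, 0.0452]
eef_rot: [0.001, 0.267, 0.964, 0.0]
force: [0.0, -0.4, -2.2]
gripper_width: 0.581
finger_force: 63.2
t 18.5 tcp [0.5433 0.21   0.0452] j [ 13.6  38.5  91.3  -0.   50.  -45.5] F [ 0.  -0.4 -2.2] w 49.6 ff 63.2 zaxis [ 0.002  0.    -1.   ]
turn z 0.1 shift [ 0.6  0.8 11.8]
```

```bash
python3 -m jog '[[[0,0,0],[0,0,5],40],[[0,0,0],[0,0,3],40],[[0,0,0],[0,0,2],40],[[0,0,0],[0,0,1],40],[[0,0,0],[0,0,0],40],[[0,0,0],[0,0,0],40]]'
python3 -c "
from h import *
go([.5432,.211,.0334],149)"
```

```text
clock: 19.25
tcp_pos: [0.5426, 0.21, 0.0334]
eef_rot: [-0.0, 0.266, 0.964, -0.0]
force: [-2.4, -0.0, 2.0]
gripper_width: 0.581
finger_force: 63.5
t 19.25 tcp [0.5426 0.21   0.0334] j [ 13.6  39.5  91.7  -0.   48.7 -45.5] F [-2.4 -0.   2. ] w 49.6 ff 63.5 zaxis [-0. -0. -1.]
turn z 0.1 shift [-0.   1.1  0. ]
```

```bash
python3 -m jog '[[[0,0,0],[0,0,0],55],[[0,0,0],[0,0,0],65],[[0,0,0],[0,0,0],75],[[0,0,0],[0,0,0],85],[[0,0,0],[0,0,0],85],[[0,0,0],[0,0,0],85],[[0,0,0],[0,0,-15],85],[[0,0,0],[0,0,-30],85],[[0,0,0],[0,0,-40],85],[[0,0,0],[0,0,-40],85]]'
python3 -m jog '[[[0,0,0],[0,0,-40],85],[[0,0,0],[0,0,-40],85],[[0,0,0],[0,0,-10],85],[[0,0,0],[0,0,0],85]]'
python3 - <<'E'
from h import *
st()
s=read_camera("scene");c=read_camera("top")
cv2.imwrite("pics/end.png",np.hstack([cv2.resize(s["color"][90:290,100:420],(640,400))]))
E
```

```text
clock: 20.5
tcp_pos: [0.5427, 0.2101, 0.1606]
eef_rot: [0.0, 0.266, 0.964, 0.0]
force: [0.7, -0.2, 0.1]
gripper_width: 0.993
finger_force: 0.0
clock: 21.0
tcp_pos: [0.5426, 0.2101, 0.2488]
eef_rot: [0.001, 0.266, 0.964, 0.0]
force: [-0.4, -0.0, -0.6]
gripper_width: 0.992
finger_force: 0.0
t 21.0 tcp [0.5426 0.2101 0.2488] j [ 13.6  25.6  78.2  -0.   76.1 -45.5] F [-0.4 -0.  -0.6] w 84.7 ff 0.0 zaxis [ 0.001  0.    -1.   ]
```

View pics/end.png

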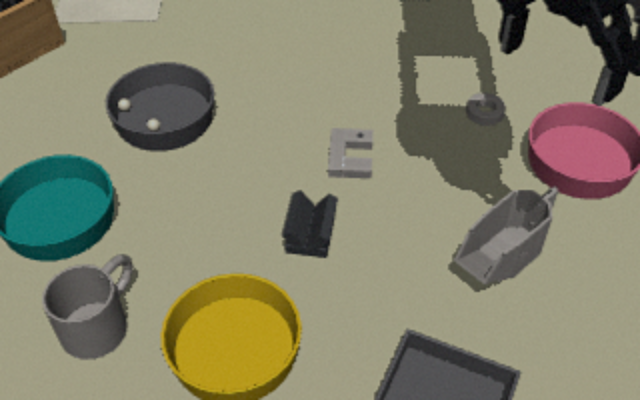

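Both balls lie in the grey dish, at crop (124,104) and (153,125). The jug stands upright and empty at (505,240), and the gripper is clear of it.

```bash
python3 -c "
from h import *
print(job.finish_job())"
```

```text
the job is handed in; nothing more can be done
None
```

Both balls are in the grey dish, the jug is back upright on the bench and released, and the job was handed in at about 21 s of the 54 s allowed; no verdict came back.

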